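Start the glue timer and hold the shelf corner square

TASK

The corner of this little shelf frame has just been glued and its stud still leans inwards: press the start button on the glue timer fully down and let it come back up, then take the square by its wooden grip and, with it lying flat on the bench, press it into the inside corner, heel to the corner, until it has pushed the stud out to its stop and both of its outer faces are flush against plate and stud. Finish while still gripping the square and pressing it lightly against both faces - do not let go. Leave the other things on the bench where they are.

Things in the scene. Friction and masses are not known exactly. Their poses are not given: they have to be found in the camera images.
- start (a joint): White round push button, 28 mm across, on top of the glue timer. Value: travel pressed in, 0 at rest to 0.006 m fully down; it is sprung and takes about 5 N to push fully down.
- start_top (a point): Centre of the top face of the start button (it moves down with the button, press vertically downwards).
- timer: Glue timer: grey plastic box fixed on the bench, 75 x 75 mm and 40 mm high, with the push button on its top. Origin: centre of its underside. It may stand on either the left or the right of the bench.
- square: Right-angled assembly square, loose, flat on the bench, 0.3 kg: two waxed, slippery aluminium legs 25 mm wide, 18 mm high, a brace and an upright wooden grip. Origin: underside, below the grip's middle. Its outer faces are the planes x = -45 mm and y = -45 mm, each from -33 to +95 mm (heel clipped); legs run to +x and +y, z up. Seated, its x and y point as the plate's do.
- square_heel (a point): Point on the square's underside where its two outer faces would meet, at (-45, -45, 0) mm in the square's frame.
- square_grip (a point): Middle of the grip, 47 mm above the square's underside, a good place to hold. The grip is an upright wooden bar 22 mm thick and 75 mm long, running along the square's diagonal (its own +x+y direction, 45 degrees, away from the heel), its top 66 mm above the underside.
- plate: Plate of the frame: wood bar 20 mm thick, 40 mm high, fixed by clamps on its outer side (60 mm high, within 75 mm of the inner face). Origin: at bench height in the inside corner where the inner faces of plate and stud meet, on the pivot axis. x runs along its inner face (205 mm), y as the stud's inner face when square; the inside of the corner is +x, +y; z up.
- stud: Stud of the frame: wood bar 20 mm thick, 40 mm high, 200 mm long, swinging stiffly on one corner pin; it stays where left, about 2 N at its outer half moves it. Origin and pivot axis: the plate's origin; its own y runs along its inner face (plane x = 0). It starts 0.04 to 0.11 rad leaning in (y turned towards plate +x); at 0 (y parallel to plate y) a fixed stop block stops it.
- glue_jar: Glue jar, 68 mm across, 70 mm high, loose; origin under its centre. Not to be moved. It takes whichever of the two spots the timer does not.
- hammer: Hammer lying along its own x, about 270 mm long, loose, beyond the frame. Not to be moved.
- offcut: Wood offcut 60 x 35 x 20 mm, loose, origin under its centre. Not to be moved.
- tape: Tape measure, 60 x 35 mm, 58 mm high, loose, origin under its centre. Not to be moved.
- pencil: Flat carpenter's pencil, 150 mm long along its own x, 8 mm thick, loose. Not to be moved.
- bar_clamp: Bar clamp 240 mm long along its own x, 25 mm high, loose. Not to be moved.
Things that resemble listed ones, but are neither listed nor needed, are in the scene too. Leave any orange or pink look-alike of the timer alone.

How it is judged:
On the way, in this order (a step that is already met when the one before it is completed fails the run):
1. the timer's start button is pressed fully down (value of joint start above 0.005 m), for 0.05 s.
2. the button is released again (value of joint start below 0.0015 m), for 0.1 s.
3. the gripped square is seated on plate and stud, stud square (contact force between the fingers and square above 2 N and contact force between square and plate above 1 N and contact force between square and stud above 1 N and angle between the y axis of stud and the y axis of plate, either way round below 0.02 rad and angle between the x axis of square and the x axis of plate, either way round below 0.025 rad and x of square_heel in the frame of plate between -0.004 and 0.004 m and y of square_heel in the frame of plate between -0.004 and 0.004 m and height (world z) of square_heel below 0.01 m and angle between square's own z axis and vertical below 0.06 rad), for 0.3 s.
At the end, for the whole second after the job is handed in: For the last second: fingers grip the square (>2 N), it presses plate and stud (>1 N each), stud within 0.02 rad of square, square aligned to plate within 0.025 rad, heel within 4 mm of the corner in x and y and <10 mm high, tilt <0.06 rad, slower than 10 mm/s, button up (all of step 3 and value of joint start below 0.0015 m and linear speed of square below 0.01 m/s); the arm keeps its last pose, push and grip.
It fails at once if a bystander on the bench is shifted by more than 40 mm (distance of any of hammer, offcut, tape, pencil, bar_clamp, glue_jar from where it was at the start of the episode above 0.04 m).
It also fails if it takes over 58 s, if anything falls off the work surface, if the arm or the gripper's body presses on something with over 40 N, if the wrist force passes 120 N, or if a joint passes its speed limit or range.

ROBOT

A 6-joint arm with a two-finger parallel gripper is mounted at the origin on the work surface. World frame = base frame: x ahead of the robot, y to its left, z up, the work surface at z = 0. Lengths are in m, angles in rad, forces in N, time in s.
With the tool pointing down it reaches from about 0.275 to 0.85 m from the base axis. Payload 5.2 kg.
Tool frame: the origin (TCP) lies between the finger pads; the fingertips stand 22 mm ahead of it and the grasp point (between the pads) lies 3 mm ahead of it; z points along the fingers, x is the direction in which the jaws open and shut, and the axes are right-handed (so a half turn about z gives the same grasp; the last joint's range is limited). The gripper opens to 85 mm and grips with 20 to 120 N. Pads are 22 mm wide; open, the fingers measure 114 mm over their backs; the gripper's body (76 mm by 85 mm) begins 54 mm behind the grasp point. The pads swing forward as they close: fully open they stand 13 mm farther back than shut.
Start: joints at [-1.436, 0.259, 1.535, -0, 1.348, -0.203], TCP at [0.182, -0.519, 0.253] pointing down, gripper open.
Joint ranges: [-3.14, 3.14], [-0.91, 2.08], [0.19, 2.58], [-1.22, 4.36], [0.22, 2.71], [-3.12, 3.12]. Speed limits (rad/s): [2.57, 2.57, 3.14, 3.14, 3.14, 3.14].

INTERFACE

Orientations are given as a unit quaternion [x, y, z, w].
In Python, from rig import telemetry, camera, order gives the robot as it stands.
- The arm moves only by the tool step_arm, never from a script. Its argument "plan" is a list of rows, each an object with "linear": the shift along the tool's x, y, z in m, a list of three; "turn": the turn, a rotation vector about the tool's x, y, z in degrees, a list of three; "jaw": the finger opening in m, from 0 to 0.0854. A call has 1 to 12 rows; each row is the pose to reach, as a shift and turn from the pose commanded when the call began, along the tool's axes at that moment; what a row does not reach only later rows make up. A row lasts 1/10 s, in which the tool goes at most 50 mm and 8.59 degrees, less where a joint would pass 70% of its speed; a pose out of reach is approached as far as the arm can. A call with a gripper value outside its range is refused whole. The fingers move at their own pace and stop on an object; the grip force is fixed at half the most. Time passes only in rows, so rows that repeat a pose let the fingers close. It gives the time, the measured TCP pose, the force and the opening at its end, in the units of the state.
- telemetry.sense(): the state, without advancing time (a new reading comes with each control period).
- camera(name): name is "side" or "top"; returns a dict with "img" (384x512x3 uint8, red, green, blue), "vfov" (degrees; the focal length in pixels is half the picture's height over the tangent of half this angle, whatever the lens; pixels are square), "cx", "cy" (the principal point, pixels), "camera_from_world" (4x4, takes a point from world to camera coordinates). Camera axes: x right, y down, z forward; pixel columns grow to the right and rows downward; lengths in m; the calibration is good to about 2 mm. A picture is of the moment at which its call begins. There is no depth.
- order.finish_job(): hands the job in, once; it reports no verdict.
The state is a dict: "time_s": time; "joint_positions": joint angles; "dq": joint speeds; "joint_efforts": joint torques, N m; "ee_pos": TCP position; "ee_rot": TCP orientation; "wrist_force": force on the tool from outside, world axes, zero at the start; "torque": the same for the moment, N m; "opening": opening from 0.0 (shut) to 1.0 (fully open).
Only numpy, scipy, OpenCV 4.12 (cv2) and the standard library are available. Lean on these libraries where they do the work, as an engineer would, in place of code of your own. Each camera call takes 0.05 s, during which the arm holds its last target.

## Working session

There is one attempt and no reset: what is moved stays moved. The work goes in short steps, Python scripts to look and compute and a tool call to move; the robot and the scene stay as the last step left them, time stands still between calls to the robot, and variables do not carry over. Pictures are saved under pics/ and viewed, and the job is handed in when it is done.

Besides the shell and the picture viewer there is one more tool, called as name([rows], argument=value, ...), one row to a line, values as JSON. step_arm: Moves the arm, as the interface text tells. Its arguments: {"type":"object","properties":{"plan":{"type":"array","items":{"type":"object","properties":{"linear":{"type":"array","items":{"type":"number"}},"turn":{"type":"array","items":{"type":"number"}},"jaw":{"type":"number"}}}}},"required":["plan"]}

```bash
ls; mkdir -p pics; python3 - <<'E'
from rig import telemetry, camera
import cv2,numpy as np
print(telemetry.sense())
for n in ("top","side"):
    c=camera(n); print(n,c["vfov"],c["cx"],c["cy"],np.round(c["camera_from_world"],4).tolist())
    np.savez("pics/"+n+"0.npz",**c)
    cv2.imwrite(f"pics/{n}0.png",cv2.resize(c["img"][:,:,::-1],(768,576),interpolation=cv2.INTER_CUBIC))
E
```

```text
pics
{'time_s': 0.0, 'joint_positions': array([-1.43578196e+00,  2.59340170e-01,  1.53612057e+00,  1.54249848e-05,
        1.34799744e+00, -2.02819268e-01]), 'dq': array([-1.09469105e-03,  8.53628463e-05, -1.06011757e-04, -5.41440559e-05,
       -1.26951448e-03,  8.03041788e-04]), 'joint_efforts': array([ 2.75631055e-04, -4.46029508e+01, -2.90571856e+01, -6.47026936e-04,
        1.16545719e-02,  1.01297940e-05]), 'ee_pos': array([ 0.18224194, -0.51839581,  0.25246114]), 'ee_rot': array([ 8.15916532e-01, -5.78168957e-01, -6.31334247e-04, -6.86676549e-04]), 'wrist_force': array([-0.79324004, -0.60914147, -0.18494197]), 'torque': array([-0.0290274 ,  0.08227144, -0.02689116]), 'opening': 1.0023153471779178}
top 49.893323650859124 253.291917078194 186.8918739914442 [[0.0011, -1.0, -0.0051, -0.018], [-0.9948, -0.0005, -0.1017, 0.5909], [0.1017, 0.0052, -0.9948, 1.2257], [0.0, 0.0, 0.0, 1.0]]
side 56.19503528193395 251.8413716617034 184.9299866807328 [[-0.8821, -0.4709, -0.0133, 0.4955], [-0.244, 0.4809, -0.8421, 0.239], [0.4029, -0.7396, -0.5391, 0.7413], [0.0, 0.0, 0.0, 1.0]]
```

View pics/top0.png

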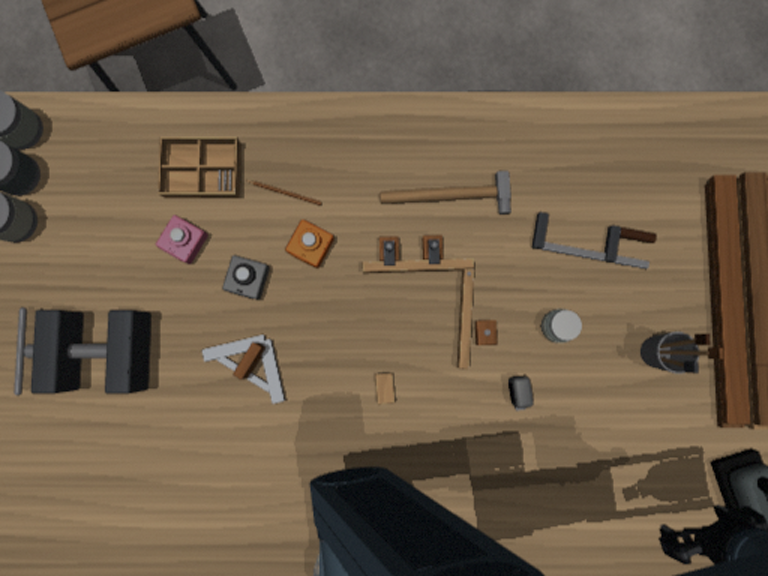

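View pics/side0.png

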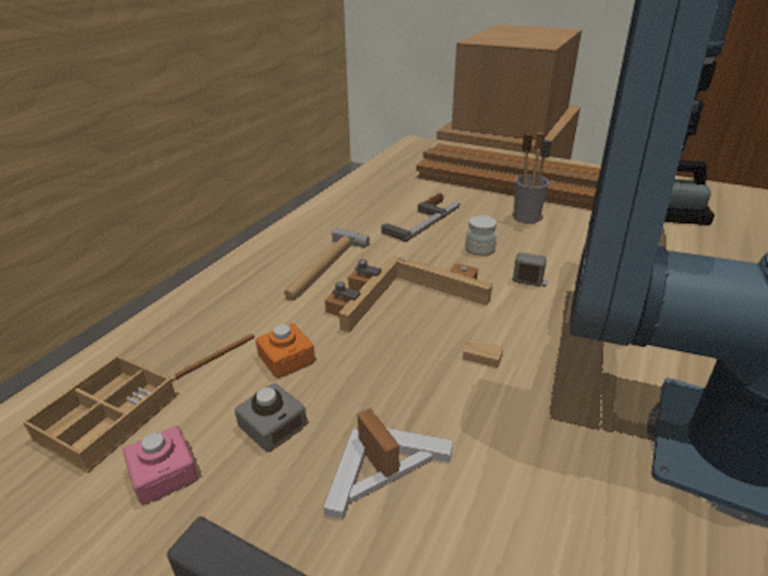

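The top view shows the grey timer at about (245,277), the square with its heel at about (265,338), and the frame's inside corner at about (460,271). I'll zoom in next.

```bash
cat > h.py <<'E'
import numpy as np,cv2
def K(c):
    h=c["img"].shape[0]; f=h/2/np.tan(np.radians(float(c["vfov"]))/2); return f,float(c["cx"]),float(c["cy"])
def proj(c,P):
    f,cx,cy=K(c); T=np.array(c["camera_from_world"]); P=np.atleast_2d(P); q=P@T[:3,:3].T+T[:3,3]
    return np.c_[cx+f*q[:,0]/q[:,2],cy+f*q[:,1]/q[:,2]]
def ray(c,u,v,z):
    f,cx,cy=K(c); T=np.array(c["camera_from_world"]); R=T[:3,:3];o=-R.T@T[:3,3]
    d=R.T@np.array([(u-cx)/f,(v-cy)/f,1]); return o+d*(z-o[2])/d[2]
def crop(c,x0,y0,w,h,s,fn):
    im=np.ascontiguousarray(c["img"][y0:y0+h,x0:x0+w,::-1]); im=cv2.resize(im,None,fx=s,fy=s,interpolation=cv2.INTER_CUBIC)
    for i in range(0,w,10): cv2.putText(im,str(x0+i),(i*s,10),0,.35,(0,255,255),1); cv2.line(im,(i*s,12),(i*s,17),(0,255,255),1)
    for i in range(0,h,10): cv2.putText(im,str(y0+i),(0,i*s+4),0,.35,(0,255,255),1); cv2.line(im,(24,i*s),(29,i*s),(0,255,255),1)
    cv2.imwrite(fn,im)
E
python3 - <<'E'
from h import *
t=dict(np.load("pics/top0.npz"))
crop(t,130,165,75,110,5,"pics/c1.png")
crop(t,230,150,115,105,6,"pics/c2.png")
E
```

```text
(no output)
```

View pics/c1.png

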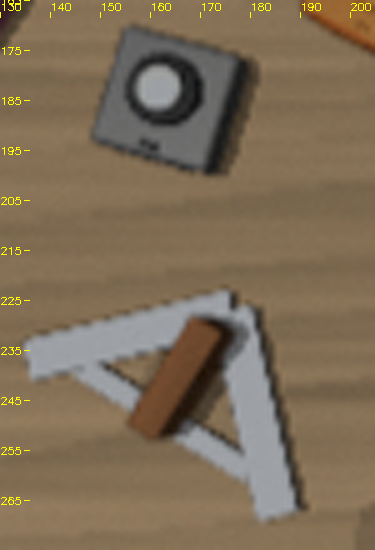

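View pics/c2.png

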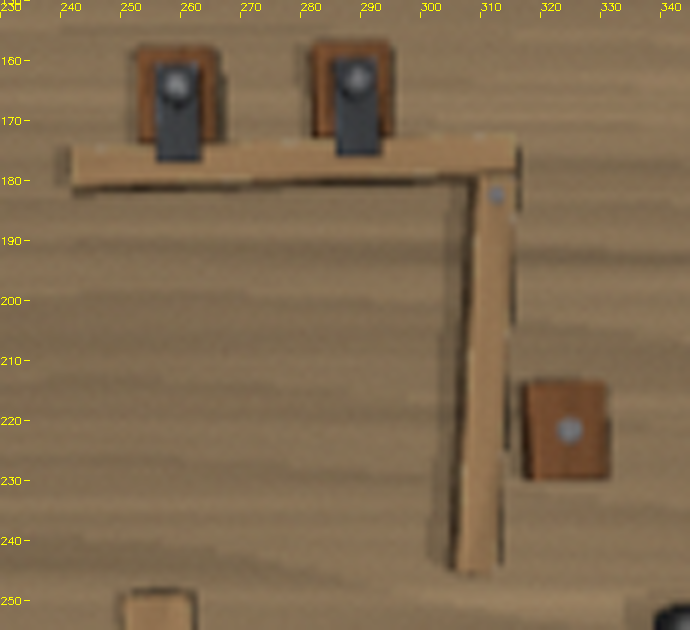

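```bash
cat > fit.py <<'E'
from h import *
from scipy.optimize import least_squares
def tf(p,P):
    P=np.array(P,float); c,s=np.cos(p[2]),np.sin(p[2]); return np.c_[p[0]+c*P[:,0]-s*P[:,1],p[1]+s*P[:,0]+c*P[:,1],P[:,2]]
def fit(c,M,uv,p0):
    return least_squares(lambda p:(proj(c,tf(p,M))-uv).ravel(),p0,loss="soft_l1")
def src(a,x0,y0,s): a=np.array(a,float); return (a+.5)/s-.5+np.array([x0,y0])
a=.075/2;b=.011;r=.5**.5
SQ=[[.095,-.045,.018],[.095,-.02,.018],[-.033,-.045,.018],[-.045,.095,.018],[-.02,.095,.018],[-.045,-.033,.018]]
GR=[[r*(sx*a-sy*b),r*(sx*a+sy*b),.066] for sx,sy in((-1,-1),(-1,1),(1,1),(1,-1))]
E
cat > m1.py <<'E'
from fit import *
t=dict(np.load("pics/top0.npz")); 
uv=src([[25,341],[33,378],[229,290],[303,508],[262,521],[252,307]],130,165,5)
# grip: heel end is upper right: corners
g=src([[193,316],[225,328],[160,438],[128,425]],130,165,5)
p0=[*ray(t,163,240,0)[:2],1.4]
f=fit(t,np.array(SQ),uv,p0); print("legs",f.x,f.cost, (proj(t,tf(f.x,SQ))-uv).round(1).tolist())
h=tf(f.x,GR); print("gripproj",((proj(t,h)-[130,165]+.5)*5).round().tolist())
# timer button & box top
for n,(x,y,z) in dict(btn=(158,88,.05)).items():
    q=src([[x,y]],130,165,5)[0]; 
    for z in (.045,.05,.055): print(n,z,ray(t,*q,z))
bx=src([[123,25],[246,57],[216,174],[90,135]],130,165,5)
for q in bx: print(ray(t,*q,.04))
print("boxc",np.mean([ray(t,*q,.04) for q in bx],0))
# plate : inner face top edge z=.04
for n,x,y in (("pl L in",72,187),("pl L out",72,147),("pl out R",517,134),("pl in near corner",470,177),("stud end in",456,569),("stud end out",492,569),("stud in top",480,195),("stud out top",513,195),("pin",496,195)):
    q=src([[x,y]],230,150,6)[0]; print(n,ray(t,*q,.04).round(4))
E
python3 m1.py
```

```text
legs [0.43144284 0.24037017 1.81965849] 0.6141166853644742 [[-0.0, -0.0], [0.1, 0.6], [0.1, -0.2], [-0.3, 0.4], [-0.2, -0.1], [0.2, -0.7]]
gripproj [[195.0, 312.0], [227.0, 331.0], [159.0, 443.0], [127.0, 423.0]]
btn 0.045 [0.60345701 0.25987097 0.045     ]
btn 0.05 [0.60288875 0.25872068 0.05      ]
btn 0.055 [0.60232049 0.25757038 0.055     ]
[0.64250122 0.28320675 0.04      ]
[0.62295177 0.20809234 0.04      ]
[0.55190458 0.22480137 0.04      ]
[0.57544848 0.30144581 0.04      ]
boxc [0.59820151 0.25438657 0.04      ]
pl L in [0.6086 0.0178 0.04  ]
pl L out [0.6289 0.0179 0.04  ]
pl out R [ 0.6356 -0.2066  0.04  ]
pl in near corner [ 0.6137 -0.1827  0.04  ]
stud end in [ 0.418  -0.1733  0.04  ]
stud end out [ 0.418  -0.1911  0.04  ]
stud in top [ 0.6046 -0.1876  0.04  ]
stud out top [ 0.6046 -0.2042  0.04  ]
pin [ 0.6046 -0.1956  0.04  ]
```

```bash
python3 - <<'E'
from h import *
t=dict(np.load("pics/side0.npz"))
crop(t,140,230,170,120,4,"pics/s1.png")
crop(t,210,160,130,70,6,"pics/s2.png")
E
```

```text
(no output)
```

View pics/s1.png

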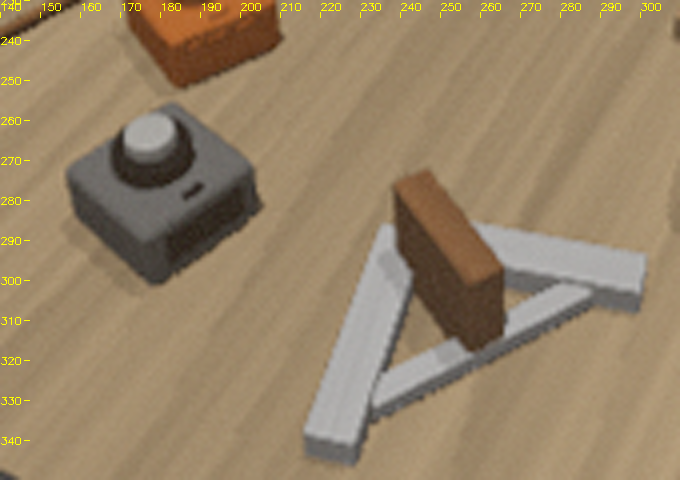

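View pics/s2.png

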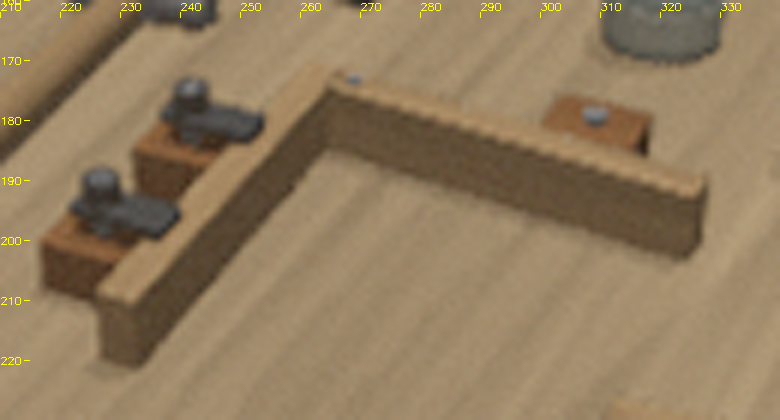

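```bash
cat > m2.py <<'E'
from fit import *
t=dict(np.load("pics/top0.npz")); s=dict(np.load("pics/side0.npz"))
T=src([[158,88]],130,165,5)[0]; S=src([[150,129]],140,230,4)[0]
f=least_squares(lambda p:np.r_[proj(t,p)[0]-T,proj(s,p)[0]-S],[.6,.26,.05]); print("btn",f.x,f.fun)
# joint square fit: side corners top face
us=src([[304,438],[353,443],[643,258],[640,297]],140,230,4)  # legx end outer? assigned below
print("side proj of SQ @top fit"); p=[0.43144284,0.24037017,1.81965849]
print(((proj(s,tf(p,SQ))-[140,230]+.5)*4).round().tolist())
print("grip",((proj(s,tf(p,GR))-[140,230]+.5)*4).round().tolist())
# plate
P=[[0.205,0,.04],[.205,-.02,.04],[0,0,.04],[-.02,-.02,.04],[.205,0,0],[0,0,0]]
pp=[.6138,-.187,1.598]
print("plate top",((proj(t,tf(pp,P))-[230,150]+.5)*6).round().tolist())
print("plate side",((proj(s,tf(pp,P))-[210,160]+.5)*6).round().tolist())
ST=[[0,.2,.04],[-.02,.2,.04],[0,.2,0],[0,0.01,.04]]
ps=[.6138,-.187,1.598-.097]
print("stud top",((proj(t,tf(ps,ST))-[230,150]+.5)*6).round().tolist())
print("stud side",((proj(s,tf(ps,ST))-[210,160]+.5)*6).round().tolist())
E
python3 m2.py
```

```text
btn [0.60241749 0.25648096 0.0623674 ] [-0.1961037  -0.31258034  0.25861342  0.03411815]
side proj of SQ @top fit
[[308.0, 430.0], [360.0, 441.0], [385.0, 220.0], [651.0, 250.0], [645.0, 288.0], [412.0, 207.0]]
grip [[394.0, 179.0], [431.0, 162.0], [512.0, 261.0], [473.0, 281.0]]
plate top [[72.0, 188.0], [71.0, 149.0], [479.0, 177.0], [517.0, 137.0], [75.0, 197.0], [469.0, 187.0]]
plate side [[141.0, 301.0], [101.0, 290.0], [335.0, 85.0], [316.0, 59.0], [144.0, 373.0], [335.0, 151.0]]
stud top [[456.0, 577.0], [496.0, 580.0], [447.0, 574.0], [478.0, 197.0]]
stud side [[703.0, 197.0], [719.0, 177.0], [695.0, 267.0], [352.0, 91.0]]
```

```bash
cat > g.py <<'E'
import sys,numpy as np
from scipy.spatial.transform import Rotation as R
from rig import telemetry
def go(x,y,z,yaw,quiet=False):
    s=telemetry.sense(); r=R.from_quat(s["ee_rot"]); p=s["ee_pos"]
    tgt=R.from_matrix(np.array([[np.cos(yaw),np.sin(yaw),0],[np.sin(yaw),-np.cos(yaw),0],[0,0,-1.]]))
    lin=r.inv().apply(np.array([x,y,z])-p); tv=(r.inv()*tgt).as_rotvec(degrees=True)
    m=r.as_matrix()
    print("t",round(s["time_s"],2),"pos",p.round(4),"yaw",round(np.arctan2(m[1,0],m[0,0]),3),"toolz",m[:,2].round(4),"F",s["wrist_force"].round(2),"open",round(s["opening"],3),"q",s["joint_positions"].round(2))
    print("linear",lin.round(4).tolist(),"turn",tv.round(2).tolist())
if __name__=="__main__": go(*map(float,sys.argv[1:5]))
E
python3 g.py .6025 .257 .13 1.034
```

```text
t 0.1 pos [ 0.1822 -0.5185  0.2526] yaw -1.233 toolz [-2.0e-04  1.6e-03 -1.0e+00] F [-0.23  0.03  0.33] open 0.999 q [-1.44  0.26  1.54  0.    1.35 -0.2 ]
linear [-0.5922, -0.6534, 0.1238] turn [-0.12, 0.03, -129.89]
```

step_arm([
  {"linear":[-0.4,-0.44,0.0],"turn":[0,0,-90],"jaw":0.0},
  {"linear":[-0.4,-0.44,0.0],"turn":[0,0,-90],"jaw":0.0},
  {"linear":[-0.4,-0.44,0.0],"turn":[0,0,-90],"jaw":0.0},
  {"linear":[-0.4,-0.44,0.0],"turn":[0,0,-90],"jaw":0.0},
  {"linear":[-0.4,-0.44,0.0],"turn":[0,0,-90],"jaw":0.0},
  {"linear":[-0.4,-0.44,0.0],"turn":[0,0,-90],"jaw":0.0},
  {"linear":[-0.4,-0.44,0.0],"turn":[0,0,-90],"jaw":0.0},
  {"linear":[-0.4,-0.44,0.0],"turn":[0,0,-90],"jaw":0.0},
  {"linear":[-0.4,-0.44,0.0],"turn":[0,0,-90],"jaw":0.0},
  {"linear":[-0.4,-0.44,0.0],"turn":[0,0,-90],"jaw":0.0},
  {"linear":[-0.4,-0.44,0.0],"turn":[0,0,-90],"jaw":0.0},
  {"linear":[-0.4,-0.44,0.0],"turn":[0,0,-90],"jaw":0.0},
])

```text
time_s: 1.3
ee_pos: [0.4653, 0.0067, 0.2532]
ee_rot: [0.986, 0.17, -0.0, -0.0]
wrist_force: [0.4, -0.6, 1.3]
opening: 0.001
```

```bash
python3 g.py .6025 .257 .12 1.034
```

```text
t 1.3 pos [0.4653 0.0067 0.2532] yaw 0.341 toolz [-1.e-04  1.e-04 -1.e+00] F [ 0.38 -0.64  1.34] open 0.001 q [-0.23  0.1   1.73  0.    1.31 -0.57]
linear [0.2129, -0.19, 0.1332] turn [-0.01, -0.0, -39.72]
```

step_arm([
  {"linear":[0.213,-0.19,0.133],"turn":[0,0,-39.7],"jaw":0.0},
  {"linear":[0.213,-0.19,0.133],"turn":[0,0,-39.7],"jaw":0.0},
  {"linear":[0.213,-0.19,0.133],"turn":[0,0,-39.7],"jaw":0.0},
  {"linear":[0.213,-0.19,0.133],"turn":[0,0,-39.7],"jaw":0.0},
  {"linear":[0.213,-0.19,0.133],"turn":[0,0,-39.7],"jaw":0.0},
  {"linear":[0.213,-0.19,0.133],"turn":[0,0,-39.7],"jaw":0.0},
  {"linear":[0.213,-0.19,0.133],"turn":[0,0,-39.7],"jaw":0.0},
  {"linear":[0.213,-0.19,0.133],"turn":[0,0,-39.7],"jaw":0.0},
  {"linear":[0.213,-0.19,0.133],"turn":[0,0,-39.7],"jaw":0.0},
  {"linear":[0.213,-0.19,0.133],"turn":[0,0,-39.7],"jaw":0.0},
])

```text
time_s: 2.3
ee_pos: [0.6028, 0.2528, 0.1214]
ee_rot: [0.87, 0.492, 0.0, 0.0]
wrist_force: [-0.0, -0.5, -0.6]
opening: -0.0
```

```bash
python3 g.py .6025 .257 .0885 1.034; python3 - <<'E'
from rig import camera
from h import *
for n in("top","side"):
    c=camera(n); np.savez(f"pics/{n}1.npz",**c); crop(c,*( (110,140,120,100,5) if n=="top" else (130,190,140,110,5)),f"pics/{n}1.png")
E
```

```text
t 2.3 pos [0.6028 0.2528 0.1214] yaw 1.029 toolz [ 9.e-04 -2.e-04 -1.e+00] F [-0.02 -0.46 -0.6 ] open -0.0 q [ 0.23  0.55  1.43 -0.    1.16 -0.8 ]
linear [0.0034, -0.0025, 0.0329] turn [0.05, -0.01, -0.26]
```

View pics/side1.png

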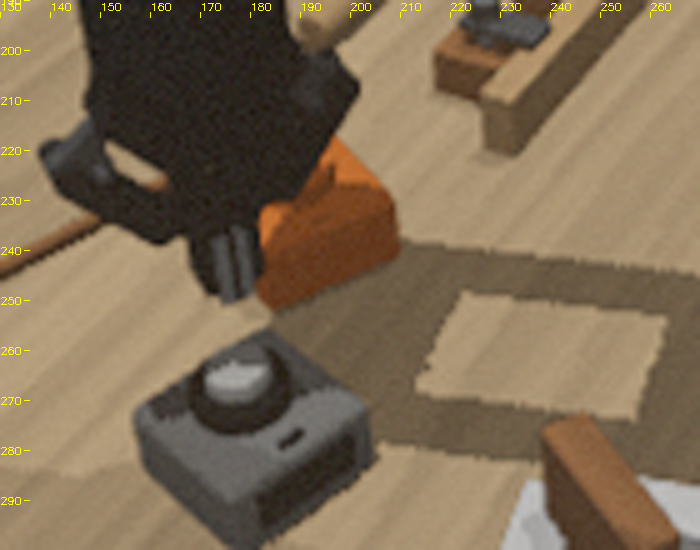

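View pics/top1.png

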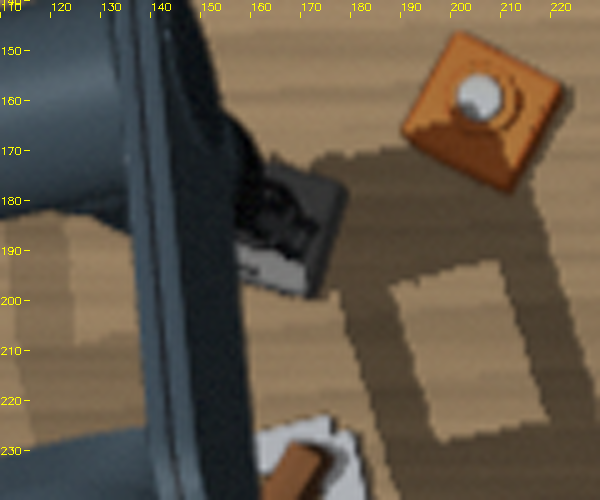

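```bash
python3 g.py .6025 .2575 .0885 1.034; python3 - <<'E'
from h import *
s=dict(np.load("pics/side1.npz"));print(proj(s,[[.6028,.2545,.0994],[.6028,.2545,.062]]))
E
```

```text
t 2.4 pos [0.6031 0.2528 0.1217] yaw 1.029 toolz [ 1.6e-03  1.0e-04 -1.0e+00] F [-0.83 -0.09 -0.13] open 0.001 q [ 0.23  0.55  1.43 -0.    1.16 -0.8 ]
linear [0.0037, -0.003, 0.0332] turn [0.07, -0.05, -0.28]
[[175.59354117 248.1977913 ]
 [177.84414574 261.37830053]]
```

step_arm([
  {"linear":[0.0035,-0.003,0.02],"turn":[0,0,0],"jaw":0.0},
  {"linear":[0.0035,-0.003,0.034],"turn":[0,0,0],"jaw":0.0},
  {"linear":[0.0035,-0.003,0.034],"turn":[0,0,0],"jaw":0.0},
])

```text
time_s: 2.7
ee_pos: [0.6007, 0.2576, 0.0846]
ee_rot: [0.87, 0.493, -0.002, -0.0]
wrist_force: [-0.4, 0.1, 0.7]
opening: 0.005
```

step_arm([
  {"linear":[0,0,0.003],"turn":[0,0,0],"jaw":0.0},
  {"linear":[0,0,0.006],"turn":[0,0,0],"jaw":0.0},
  {"linear":[0,0,0.006],"turn":[0,0,0],"jaw":0.0},
])

```text
time_s: 3.0
ee_pos: [0.6024, 0.2583, 0.0808]
ee_rot: [0.87, 0.493, 0.0, 0.0]
wrist_force: [-1.9, -2.2, 3.7]
opening: -0.0
```

step_arm([
  {"linear":[0,0,0.002],"turn":[0,0,0],"jaw":0.0},
  {"linear":[0,0,0.004],"turn":[0,0,0],"jaw":0.0},
  {"linear":[0,0,0.004],"turn":[0,0,0],"jaw":0.0},
])

```text
time_s: 3.3
ee_pos: [0.6025, 0.2585, 0.078]
ee_rot: [0.87, 0.493, 0.001, 0.0]
wrist_force: [-3.1, -3.8, 10.9]
opening: 0.003
```

step_arm([
  {"linear":[0,0,0.003],"turn":[0,0,0],"jaw":0.0},
  {"linear":[0,0,0.003],"turn":[0,0,0],"jaw":0.0},
  {"linear":[0,0,0.003],"turn":[0,0,0],"jaw":0.0},
])

```text
time_s: 3.6
ee_pos: [0.6026, 0.2586, 0.0777]
ee_rot: [0.87, 0.493, 0.001, 0.001]
wrist_force: [-9.7, -5.4, 25.8]
opening: -0.004
```

```bash
python3 g.py .6025 .2575 .0885 1.034
```

```text
t 3.6 pos [0.6026 0.2586 0.0777] yaw 1.031 toolz [ 2.9e-03 -1.0e-04 -1.0e+00] F [-9.73 -5.41 25.84] open -0.004 q [ 0.24  0.59  1.47 -0.    1.07 -0.79]
linear [-0.001, 0.0005, -0.0108] turn [0.15, -0.08, -0.16]
```

step_arm([
  {"linear":[0,0,-0.04],"turn":[0,0,0],"jaw":0.0},
  {"linear":[0,0,-0.08],"turn":[0,0,0],"jaw":0.0},
  {"linear":[0,0,-0.08],"turn":[0,0,0],"jaw":0.06},
  {"linear":[-0.104,-0.1375,-0.08],"turn":[0,0,0],"jaw":0.06},
  {"linear":[-0.104,-0.1375,-0.08],"turn":[0,0,0],"jaw":0.06},
  {"linear":[-0.104,-0.1375,-0.08],"turn":[0,0,0],"jaw":0.06},
  {"linear":[-0.104,-0.1375,-0.08],"turn":[0,0,0],"jaw":0.06},
  {"linear":[-0.104,-0.1375,-0.08],"turn":[0,0,0],"jaw":0.06},
  {"linear":[-0.104,-0.1375,-0.08],"turn":[0,0,0],"jaw":0.06},
])

```text
time_s: 4.5
ee_pos: [0.4311, 0.2406, 0.1535]
ee_rot: [0.87, 0.493, 0.001, 0.0]
wrist_force: [1.5, 0.7, -0.0]
opening: 0.702
```

```bash
python3 - <<'E'
from rig import camera
from h import *
for n in("side","top"):
    c=camera(n); np.savez(f"pics/{n}2.npz",**c); crop(c,*( (110,140,120,100,5) if n=="top" else (130,200,190,140,4)),f"pics/{n}2.png")
E
python3 g.py .4315 .2405 .05 1.034;
```

```text
t 4.6 pos [0.4322 0.2405 0.1534] yaw 1.03 toolz [ 1.6e-03  5.0e-04 -1.0e+00] F [ 0.09 -0.25  0.12] open 0.703 q [ 0.28  0.25  1.81  0.    1.08 -0.75]
linear [-0.0005, -0.0007, 0.1034] turn [0.06, -0.07, -0.2]
```

View pics/side2.png

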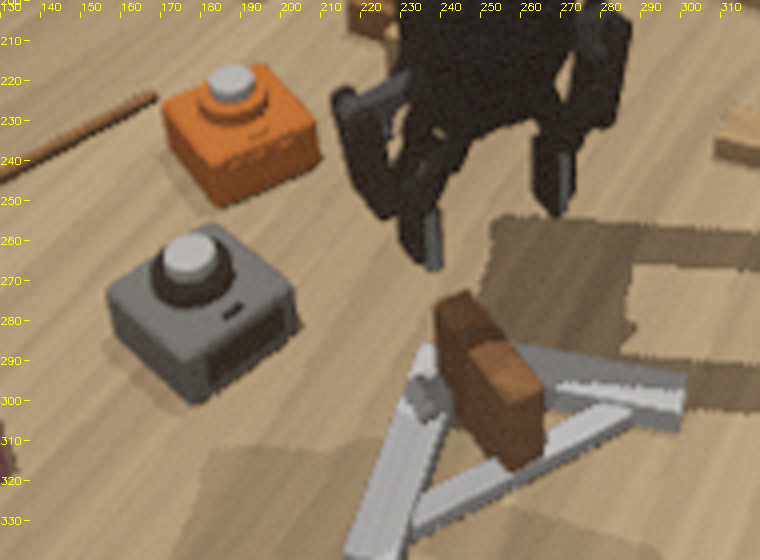

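step_arm([
  {"linear":[-0.0005,-0.0005,0.04],"turn":[0,0,0],"jaw":0.06},
  {"linear":[-0.0005,-0.0005,0.08],"turn":[0,0,0],"jaw":0.06},
  {"linear":[-0.0005,-0.0005,0.102],"turn":[0,0,0],"jaw":0.06},
  {"linear":[-0.0005,-0.0005,0.102],"turn":[0,0,0],"jaw":0.06},
  {"linear":[-0.0005,-0.0005,0.102],"turn":[0,0,0],"jaw":0.015},
  {"linear":[-0.0005,-0.0005,0.102],"turn":[0,0,0],"jaw":0.015},
  {"linear":[-0.0005,-0.0005,0.102],"turn":[0,0,0],"jaw":0.015},
  {"linear":[-0.0005,-0.0005,0.102],"turn":[0,0,0],"jaw":0.015},
  {"linear":[-0.0005,-0.0005,0.102],"turn":[0,0,0],"jaw":0.015},
])

```text
time_s: 5.5
ee_pos: [0.4317, 0.2405, 0.0529]
ee_rot: [0.87, 0.493, 0.002, 0.001]
wrist_force: [1.2, 0.4, 7.2]
opening: 0.246
```

```bash
python3 - <<'E'
from rig import camera
from h import *
for n in("side","top"):
    c=camera(n); np.savez(f"pics/{n}3.npz",**c); crop(c,*( (120,200,120,90,5) if n=="top" else (170,230,150,130,4)),f"pics/{n}3.png")
E
python3 g.py .4315 .2405 .08 1.034;
```

```text
t 5.6 pos [0.4316 0.2405 0.0529] yaw 1.031 toolz [ 0.0041  0.0011 -1.    ] F [1.99 0.3  6.16] open 0.246 q [ 0.28  0.39  1.91 -0.    0.83 -0.75]
linear [0.0, -0.0, -0.0271] turn [0.17, -0.17, -0.18]
```

View pics/side3.png

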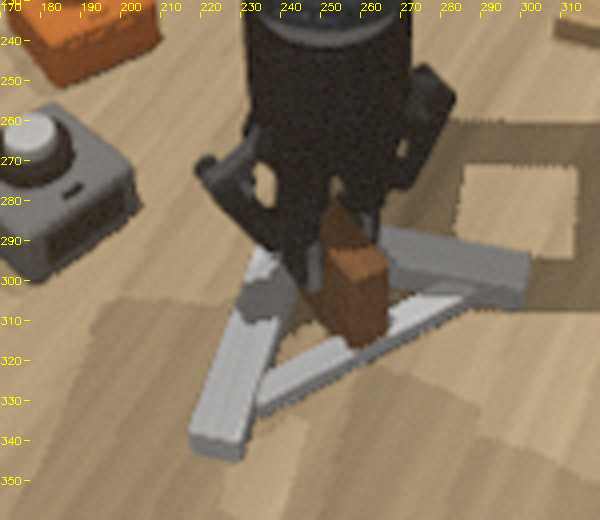

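View pics/top3.png

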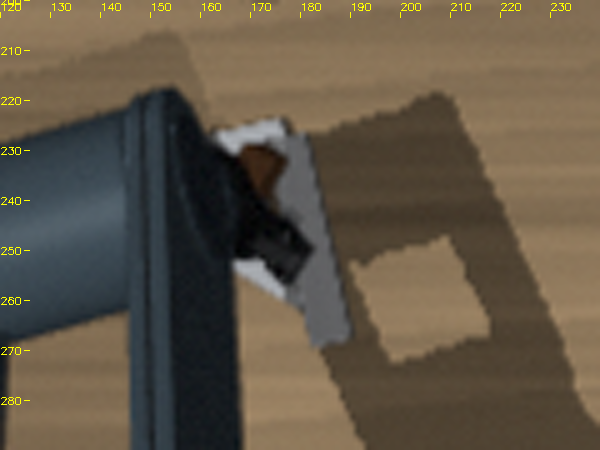

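step_arm([
  {"linear":[0,0,-0.03],"turn":[0,0,0],"jaw":0.015},
  {"linear":[0,0,-0.06],"turn":[0,0,0],"jaw":0.015},
  {"linear":[0,0,-0.06],"turn":[0,0,0],"jaw":0.015},
])

```text
time_s: 5.9
ee_pos: [0.4322, 0.2408, 0.1149]
ee_rot: [0.87, 0.493, 0.004, 0.001]
wrist_force: [0.4, 0.8, -3.1]
opening: 0.25
```

```bash
python3 g.py .5518 -.1136 .115 .813;
```

```text
t 5.9 pos [0.4322 0.2408 0.1149] yaw 1.031 toolz [ 0.0069  0.0021 -1.    ] F [ 0.44  0.82 -3.09] open 0.25 q [ 0.28  0.3   1.86  0.    0.98 -0.75]
linear [-0.2425, 0.2847, -0.0] turn [0.24, -0.33, 12.49]
```

step_arm([
  {"linear":[-0.02,0.024,0],"turn":[0.2,-0.3,1],"jaw":0.015},
  {"linear":[-0.05,0.058,0],"turn":[0.2,-0.3,3],"jaw":0.015},
  {"linear":[-0.08,0.094,0],"turn":[0.2,-0.3,5],"jaw":0.015},
  {"linear":[-0.11,0.129,0],"turn":[0.2,-0.3,7],"jaw":0.015},
  {"linear":[-0.14,0.164,0],"turn":[0.2,-0.3,9],"jaw":0.015},
  {"linear":[-0.17,0.2,0],"turn":[0.2,-0.3,10],"jaw":0.015},
  {"linear":[-0.2,0.235,0],"turn":[0.2,-0.3,11],"jaw":0.015},
  {"linear":[-0.225,0.264,0],"turn":[0.2,-0.3,12],"jaw":0.015},
  {"linear":[-0.238,0.279,0],"turn":[0.2,-0.3,12.5],"jaw":0.015},
  {"linear":[-0.2425,0.2847,0],"turn":[0.2,-0.3,12.5],"jaw":0.015},
  {"linear":[-0.2425,0.2847,0],"turn":[0.2,-0.3,12.5],"jaw":0.015},
])

```text
time_s: 7.0
ee_pos: [0.5489, -0.1141, 0.1104]
ee_rot: [0.919, 0.395, -0.004, -0.001]
wrist_force: [0.0, 0.6, -3.1]
opening: 0.248
```

```bash
python3 - <<'E'
from rig import camera
from h import *
for n in("side","top"):
    c=camera(n); np.savez(f"pics/{n}4.npz",**c); crop(c,*( (210,140,130,110,5) if n=="top" else (190,130,170,120,4)),f"pics/{n}4.png")
E
python3 g.py .5518 -.1136 .053 .813;
```

```text
t 7.1 pos [ 0.5485 -0.1126  0.1107] yaw 0.814 toolz [-7.7e-03 -7.0e-04 -1.0e+00] F [-0.14  0.64 -3.55] open 0.251 q [-0.4   0.41  1.69 -0.    1.05 -1.21]
linear [0.0018, 0.0034, 0.0577] turn [-0.29, 0.33, 0.04]
```

View pics/side4.png

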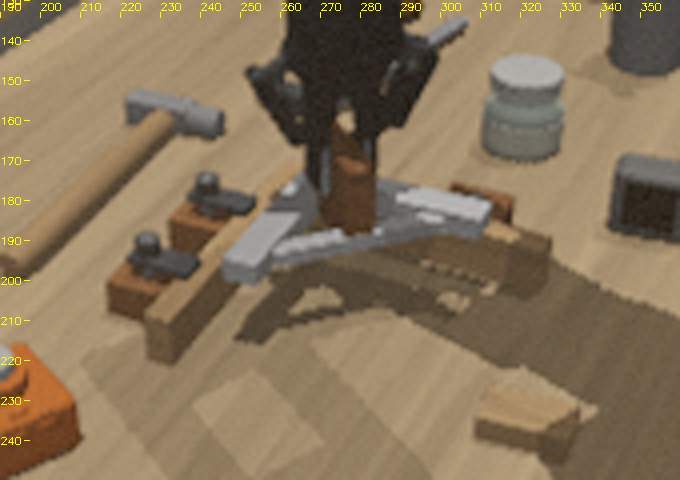

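View pics/top4.png

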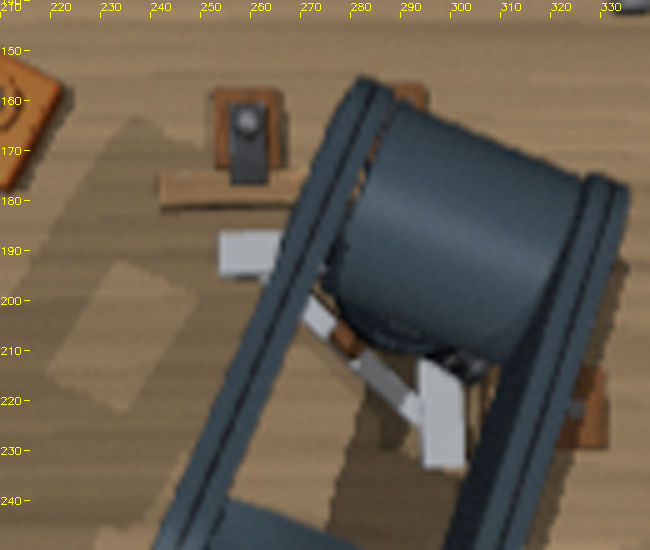

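```bash
python3 - <<'E'
from fit import *
t=dict(np.load("pics/top4.npz"));s=dict(np.load("pics/side4.npz"))
M=np.array(SQ);M[:,2]+=.058
for y in(1.599,):
  p=[.5485,-.1131,y]
  print(((proj(t,tf(p,M))-[210,140]+.5)*5).round().tolist())
  print(((proj(s,tf(p,M))-[190,130]+.5)*4).round().tolist())
E
```

```text
[[217.0, 229.0], [219.0, 272.0], [436.0, 223.0], [466.0, 463.0], [422.0, 464.0], [457.0, 243.0]]
[[221.0, 256.0], [255.0, 265.0], [302.0, 167.0], [492.0, 203.0], [480.0, 220.0], [324.0, 163.0]]
```

step_arm([
  {"linear":[0.001,0.002,0.02],"turn":[-0.3,0.3,0],"jaw":0.015},
  {"linear":[0.002,0.0035,0.04],"turn":[-0.3,0.3,0],"jaw":0.015},
  {"linear":[0.002,0.0035,0.054],"turn":[-0.3,0.3,0],"jaw":0.015},
  {"linear":[0.002,0.0035,0.056],"turn":[-0.3,0.3,0],"jaw":0.015},
  {"linear":[0.002,0.0035,0.056],"turn":[-0.3,0.3,0],"jaw":0.015},
])

```text
time_s: 7.6
ee_pos: [0.5526, -0.1139, 0.0552]
ee_rot: [0.918, 0.396, -0.0, 0.001]
wrist_force: [-0.7, 0.4, -3.3]
opening: 0.25
```

```bash
python3 g.py .5518 -.1136 .053 .813;
```

```text
t 7.6 pos [ 0.5526 -0.1139  0.0552] yaw 0.814 toolz [ 3.0e-04 -1.2e-03 -1.0e+00] F [-0.66  0.42 -3.28] open 0.25 q [-0.4   0.49  1.73 -0.    0.92 -1.21]
linear [-0.0003, -0.0007, 0.0022] turn [0.06, 0.04, 0.08]
```

step_arm([
  {"linear":[0,0,0.002],"turn":[0,0,0],"jaw":0.015},
  {"linear":[0.004,0.004,0.002],"turn":[0,0,0],"jaw":0.015},
  {"linear":[0.007,0.007,0.002],"turn":[0,0,0],"jaw":0.015},
  {"linear":[0.008,0.008,0.002],"turn":[0,0,0],"jaw":0.015},
  {"linear":[0.008,0.008,0.002],"turn":[0,0,0],"jaw":0.015},
])

```text
time_s: 8.1
ee_pos: [0.5649, -0.1152, 0.0536]
ee_rot: [0.919, 0.395, 0.001, 0.001]
wrist_force: [-0.9, -1.3, -2.9]
opening: 0.247
```

```bash
python3 g.py .5518 -.1136 .053 .813;
```

```text
t 8.1 pos [ 0.5649 -0.1152  0.0536] yaw 0.813 toolz [ 0.0021 -0.0021 -1.    ] F [-0.88 -1.3  -2.9 ] open 0.247 q [-0.39  0.51  1.7  -0.    0.93 -1.21]
linear [-0.0078, -0.0107, 0.0005] turn [0.17, 0.0, -0.02]
```

step_arm([
  {"linear":[-0.003,0.003,0.0005],"turn":[0,0,0],"jaw":0.015},
  {"linear":[-0.006,0.006,0.0005],"turn":[0,0,0],"jaw":0.015},
  {"linear":[-0.009,0.009,0.0005],"turn":[0,0,0],"jaw":0.015},
  {"linear":[-0.012,0.012,0.0005],"turn":[0,0,0],"jaw":0.015},
  {"linear":[-0.0135,0.0135,0.0005],"turn":[0,0,0],"jaw":0.015},
  {"linear":[-0.0135,0.0135,0.0005],"turn":[0,0,0],"jaw":0.015},
])

```text
time_s: 8.7
ee_pos: [0.5648, -0.1347, 0.053]
ee_rot: [0.919, 0.395, 0.0, 0.001]
wrist_force: [-0.9, 0.6, 1.7]
opening: 0.252
```

```bash
python3 g.py .5677 -.1430 .053 .813;python3 - <<'E'
from rig import camera
from h import *
for n in("side","top"):
    c=camera(n); np.savez(f"pics/{n}5.npz",**c); crop(c,*( (230,150,120,110,5) if n=="top" else (200,140,150,100,5)),f"pics/{n}5.png")
E
```

```text
t 8.7 pos [ 0.5648 -0.1347  0.053 ] yaw 0.812 toolz [ 0.0015 -0.002  -1.    ] F [-0.86  0.6   1.7 ] open 0.252 q [-0.43  0.51  1.69 -0.    0.93 -1.24]
linear [-0.0041, 0.0078, 0.0] turn [0.14, 0.02, -0.06]
```

View pics/side5.png

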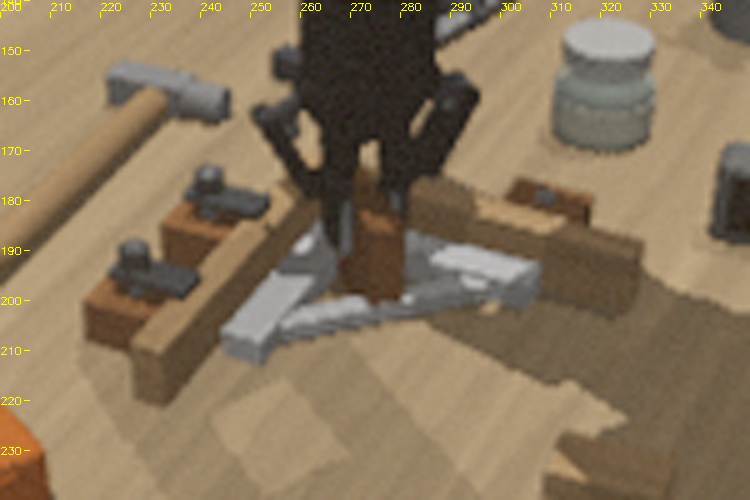

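View pics/top5.png

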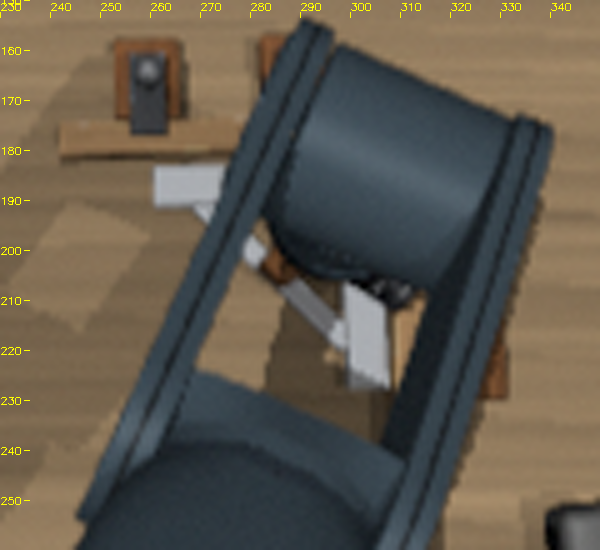

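step_arm([
  {"linear":[0.001,0.001,0],"turn":[0,0,0],"jaw":0.015},
  {"linear":[0.0025,0.0025,0],"turn":[0,0,0],"jaw":0.015},
  {"linear":[0.003,0.003,0],"turn":[0,0,0],"jaw":0.015},
  {"linear":[0.003,0.003,0],"turn":[0,0,0],"jaw":0.015},
])

```text
time_s: 9.2
ee_pos: [0.5695, -0.1342, 0.053]
ee_rot: [0.919, 0.395, 0.001, 0.001]
wrist_force: [-1.7, -0.3, 1.2]
opening: 0.253
```

```bash
python3 g.py .5677 -.1430 .053 .813
```

```text
t 9.2 pos [ 0.5695 -0.1342  0.053 ] yaw 0.813 toolz [ 0.0021 -0.0023 -1.    ] F [-1.66 -0.3   1.19] open 0.253 q [-0.42  0.52  1.68 -0.    0.94 -1.23]
linear [-0.0076, 0.0047, 0.0] turn [0.18, 0.01, -0.01]
```

Still no clear contact with the plate, so I'll continue in small steps.

step_arm([
  {"linear":[0.001,0.001,0],"turn":[0,0,0],"jaw":0.015},
  {"linear":[0.0015,0.0015,0],"turn":[0,0,0],"jaw":0.015},
  {"linear":[0.0015,0.0015,0],"turn":[0,0,0],"jaw":0.015},
])

```text
time_s: 9.5
ee_pos: [0.5707, -0.1342, 0.053]
ee_rot: [0.918, 0.396, -0.0, 0.001]
wrist_force: [-4.9, -1.0, 5.1]
opening: 0.244
```

```bash
python3 g.py .5677 -.1430 .053 .813
```

```text
t 9.5 pos [ 0.5707 -0.1342  0.053 ] yaw 0.813 toolz [ 2.0e-04 -2.2e-03 -1.0e+00] F [-4.86 -0.95  5.12] open 0.244 q [-0.42  0.52  1.68 -0.    0.94 -1.23]
linear [-0.0085, 0.0039, 0.0001] turn [0.09, 0.09, 0.02]
```

step_arm([
  {"linear":[-0.001,0.001,0],"turn":[0,0,0],"jaw":0.015},
  {"linear":[-0.002,0.002,0],"turn":[0,0,0],"jaw":0.015},
  {"linear":[-0.003,0.003,0],"turn":[0,0,0],"jaw":0.015},
  {"linear":[-0.004,0.004,0],"turn":[0,0,0],"jaw":0.015},
  {"linear":[-0.004,0.004,0],"turn":[0,0,0],"jaw":0.015},
])

```text
time_s: 10.0
ee_pos: [0.5708, -0.1382, 0.0531]
ee_rot: [0.918, 0.395, 0.0, -0.0]
wrist_force: [-3.2, 4.3, 7.0]
opening: 0.25
```

```bash
python3 g.py .5677 -.1430 .053 .813
```

```text
t 10.0 pos [ 0.5708 -0.1382  0.0531] yaw 0.813 toolz [ 0.e+00  2.e-04 -1.e+00] F [-3.21  4.25  7.  ] open 0.25 q [-0.43  0.52  1.67  0.    0.94 -1.24]
linear [-0.0056, 0.0011, 0.0001] turn [-0.01, -0.01, 0.01]
```

step_arm([
  {"linear":[-0.001,0.001,-0.0003],"turn":[0,0,0],"jaw":0.015},
  {"linear":[-0.002,0.002,-0.0005],"turn":[0,0,0],"jaw":0.015},
  {"linear":[-0.003,0.003,-0.0005],"turn":[0,0,0],"jaw":0.015},
  {"linear":[-0.003,0.003,-0.0005],"turn":[0,0,0],"jaw":0.015},
])

```text
time_s: 10.4
ee_pos: [0.5708, -0.1424, 0.0531]
ee_rot: [0.919, 0.395, -0.0, -0.0]
wrist_force: [-1.9, 4.8, 2.5]
opening: 0.25
```

```bash
python3 g.py .5677 -.1430 .053 .813
```

```text
t 10.4 pos [ 0.5708 -0.1424  0.0531] yaw 0.813 toolz [-2.e-04  5.e-04 -1.e+00] F [-1.92  4.77  2.55] open 0.25 q [-0.43  0.53  1.67  0.    0.94 -1.25]
linear [-0.0026, -0.0018, 0.0001] turn [-0.03, -0.01, -0.0]
```

step_arm([
  {"linear":[-0.0005,0.001,0],"turn":[0,0,0],"jaw":0.015},
  {"linear":[-0.0015,0.002,0],"turn":[0,0,0],"jaw":0.015},
  {"linear":[-0.0015,0.002,0],"turn":[0,0,0],"jaw":0.015},
])

```text
time_s: 10.7
ee_pos: [0.5709, -0.1427, 0.0532]
ee_rot: [0.919, 0.395, 0.0, -0.002]
wrist_force: [-3.1, 12.9, 8.2]
opening: 0.247
```

```bash
python3 g.py .5677 -.1430 .053 .813
```

```text
t 10.7 pos [ 0.5709 -0.1427  0.0532] yaw 0.813 toolz [-0.0012  0.0037 -1.    ] F [-3.07 12.94  8.21] open 0.247 q [-0.44  0.53  1.67  0.    0.95 -1.25]
linear [-0.0024, -0.0021, 0.0002] turn [-0.19, -0.1, -0.01]
```

step_arm([
  {"linear":[0.0007,0.0007,0],"turn":[0,0,0],"jaw":0.015},
  {"linear":[0.001,0.001,0],"turn":[0,0,0],"jaw":0.015},
  {"linear":[0.001,0.001,0],"turn":[0,0,0],"jaw":0.015},
])

```text
time_s: 11.0
ee_pos: [0.571, -0.1427, 0.0532]
ee_rot: [0.918, 0.396, -0.001, -0.002]
wrist_force: [-7.2, 11.0, 10.4]
opening: 0.247
```

```bash
python3 - <<'E'
from rig import camera,telemetry
from h import *
for n in("side","top"):
    c=camera(n); np.savez(f"pics/{n}6.npz",**c); crop(c,*( (230,150,120,110,5) if n=="top" else (200,140,150,100,5)),f"pics/{n}6.png")
print(telemetry.sense()["torque"])
E
python3 g.py .5677 -.1430 .053 .813
```

```text
[1.69697611 0.93340678 0.20177376]
t 11.1 pos [ 0.571  -0.1427  0.0533] yaw 0.813 toolz [-0.0037  0.0035 -1.    ] F [-8.   10.81 11.88] open 0.246 q [-0.44  0.53  1.67  0.    0.95 -1.25]
linear [-0.0025, -0.0022, 0.0003] turn [-0.29, 0.0, 0.02]
```

View pics/side6.png

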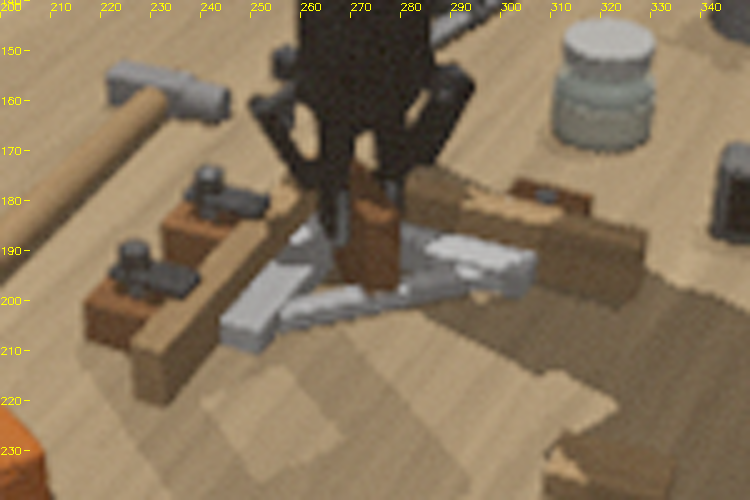

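View pics/top6.png

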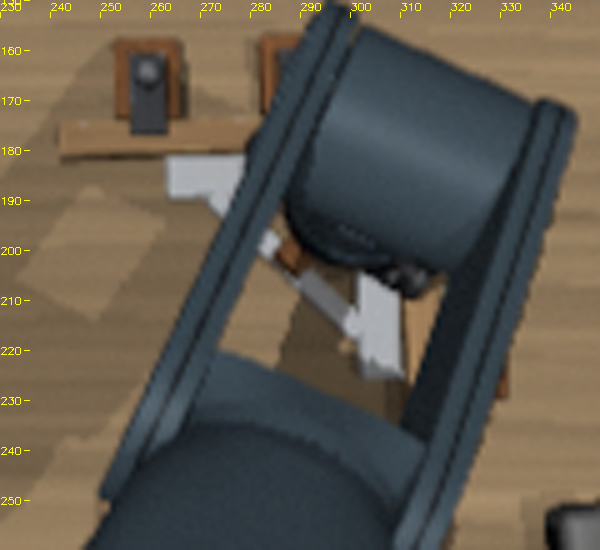

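```bash
python3 - <<'E'
from fit import *
t=dict(np.load("pics/top6.npz"));s=dict(np.load("pics/side6.npz"))
C=lambda P,p:((proj(t,tf(p,P))-[230,150]+.5)*5).round().tolist()
D=lambda P,p:((proj(s,tf(p,P))-[200,140]+.5)*5).round().tolist()
p=[.571,-.1427,1.598]
print("sq top",C(SQ,p)); print("sq side",D(SQ,p))
P=[[0.205,0,.04],[.205,-.02,.04],[.205,0,0]]
pp=[.6138,-.187,1.598]; print("pl",C(P,pp),D(P,pp))
ST=[[0,.2,.04],[-.02,.2,.04],[0,.2,0]]
for l in(0,.03,.06,.097): print(l,C(ST,[pp[0],pp[1],pp[2]-l]),D(ST,[pp[0],pp[1],pp[2]-l]))
M=src([[166,155],[167,198],[405,375],[362,377]],230,150,5)
f=fit(t,np.array(SQ)[[0,1,3,4]],M,p); print(f.x,f.fun)
crop(t,255,165,40,40,14,"pics/t6a.png"); crop(t,290,195,50,50,11,"pics/t6b.png"); crop(s,290,165,50,45,12,"pics/s6b.png")
E
```

```text
sq top [[166.0, 153.0], [167.0, 193.0], [374.0, 147.0], [403.0, 375.0], [362.0, 376.0], [394.0, 166.0]]
sq side [[219.0, 319.0], [259.0, 330.0], [316.0, 210.0], [538.0, 254.0], [524.0, 275.0], [341.0, 205.0]]
pl [[60.0, 157.0], [59.0, 124.0], [62.0, 164.0]] [[167.0, 351.0], [134.0, 341.0], [170.0, 410.0]]
0 [[413.0, 482.0], [446.0, 481.0], [404.0, 479.0]] [[647.0, 248.0], [657.0, 231.0], [640.0, 305.0]]
0.03 [[403.0, 482.0], [436.0, 482.0], [394.0, 479.0]] [[644.0, 253.0], [655.0, 236.0], [637.0, 310.0]]
0.06 [[393.0, 482.0], [426.0, 483.0], [384.0, 479.0]] [[640.0, 258.0], [652.0, 241.0], [633.0, 316.0]]
0.097 [[380.0, 481.0], [414.0, 483.0], [372.0, 478.0]] [[636.0, 264.0], [649.0, 248.0], [629.0, 322.0]]
[ 0.56978941 -0.14294308  1.60938308] [-0.14371936  0.17250451 -0.01932191 -0.34470389 -0.10761586  0.12155661
  0.27668112  0.03174888]
```

View pics/t6a.png

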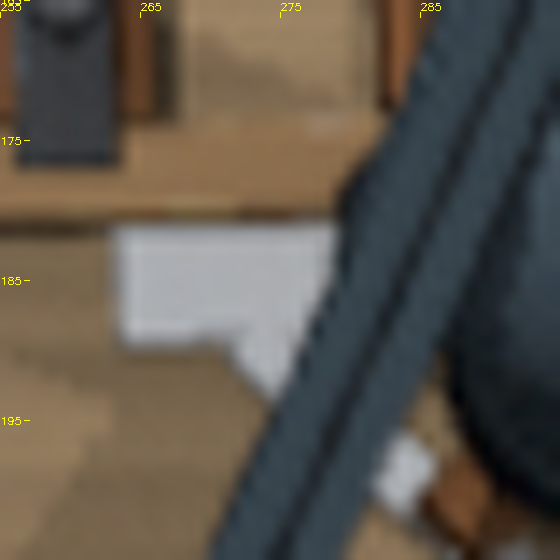

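View pics/t6b.png

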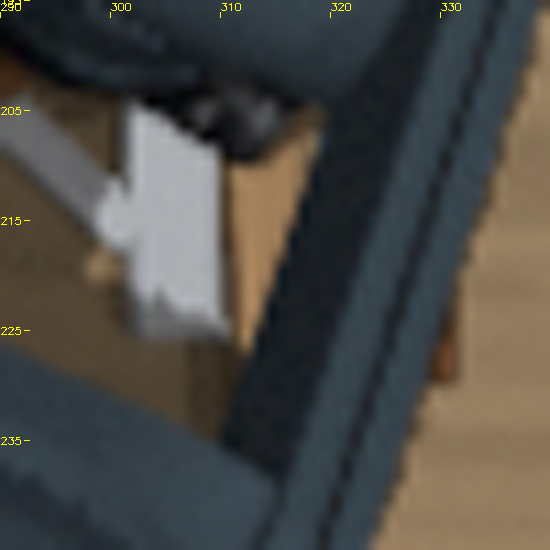

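View pics/s6b.png

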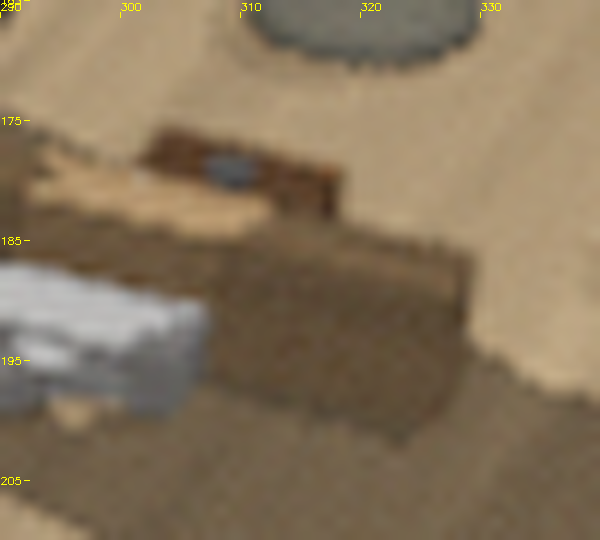

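step_arm([
  {"linear":[0,0,-0.0005],"turn":[0,0,0],"jaw":0.015},
  {"linear":[0,0,-0.001],"turn":[0,0,0],"jaw":0.015},
  {"linear":[0,0,-0.001],"turn":[0,0,0],"jaw":0.015},
  {"linear":[0,0,-0.001],"turn":[0,0,0],"jaw":0.015},
  {"linear":[0,0,-0.001],"turn":[0,0,0],"jaw":0.015},
  {"linear":[0,0,-0.001],"turn":[0,0,0],"jaw":0.015},
])

```text
time_s: 11.7
ee_pos: [0.5711, -0.1427, 0.0534]
ee_rot: [0.918, 0.395, -0.001, -0.002]
wrist_force: [-4.7, 10.9, 4.2]
opening: 0.25
```

```bash
python3 g.py .5677 -.1430 .053 .813; python3 -c "
from rig import telemetry;print(telemetry.sense()['torque'])"
```

```text
t 11.7 pos [ 0.5711 -0.1427  0.0534] yaw 0.813 toolz [-0.004   0.0037 -1.    ] F [-4.68 10.86  4.18] open 0.25 q [-0.44  0.53  1.67  0.    0.95 -1.25]
linear [-0.0025, -0.0022, 0.0004] turn [-0.31, 0.0, 0.01]
[1.74149332 0.58552304 0.22314036]
```

step_arm([
  {"linear":[0.0007,0.0007,0],"turn":[0,0,0],"jaw":0.015},
  {"linear":[0.0007,0.0007,0],"turn":[0,0,0],"jaw":0.015},
  {"linear":[0.0007,0.0007,0],"turn":[0,0,0],"jaw":0.015},
  {"linear":[0.0007,0.0007,0],"turn":[0,0,0],"jaw":0.015},
  {"linear":[0.0007,0.0007,0],"turn":[0,0,0],"jaw":0.015},
  {"linear":[0.0007,0.0007,0],"turn":[0,0,0],"jaw":0.015},
  {"linear":[0.0007,0.0007,0],"turn":[0,0,0],"jaw":0.015},
  {"linear":[0.0007,0.0007,0],"turn":[0,0,0],"jaw":0.015},
])

```text
time_s: 12.5
ee_pos: [0.5712, -0.1427, 0.0534]
ee_rot: [0.918, 0.396, -0.002, -0.003]
wrist_force: [-7.6, 9.6, 7.2]
opening: 0.246
```

```bash
python3 - <<'E'
from rig import camera,telemetry
from h import *
for i in range(4):
    c=camera("side"); s=telemetry.sense(); print(s["time_s"],s["ee_pos"].round(4),s["wrist_force"].round(1),s["torque"].round(2),round(s["opening"],3))
crop(c,140,130,200,150,4,"pics/side7.png")
E
```

```text
12.55 [ 0.5712 -0.1427  0.0534] [-8.1  9.4  6.8] [1.53 1.15 0.27] 0.249
12.6 [ 0.5712 -0.1427  0.0534] [-7.8  9.2  6.8] [1.55 1.07 0.22] 0.249
12.65 [ 0.5712 -0.1427  0.0534] [-7.6  9.3  8. ] [1.56 1.11 0.26] 0.25
12.7 [ 0.5712 -0.1427  0.0534] [-7.5 10.3  7.1] [1.6  1.15 0.23] 0.248
```

View pics/side7.png

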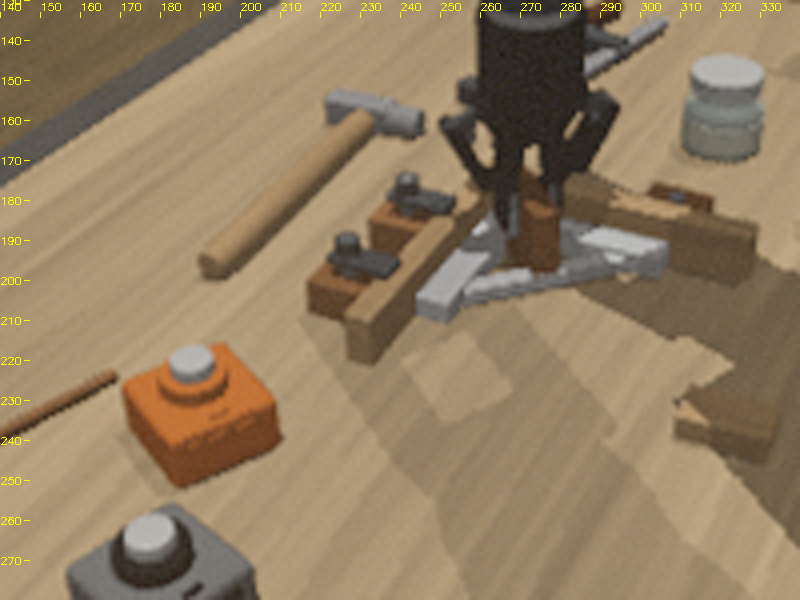

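The square is seated against the plate (leg end near px 245–260, 195–205) and the stud (leg end near 305,190). The button is up and nothing else has moved. The readings are steady, so I'm handing in.

```bash
python3 - <<'E'
from rig import order,telemetry
print(order.finish_job()); s=telemetry.sense(); print(s["time_s"],s["ee_pos"],s["wrist_force"])
E
```

```text
the job is handed in; nothing more can be done
None
the job is handed in; nothing more can be done
```

I pressed the grey timer's start button fully down and let it come back up. Then I took the square by its grip, slid it against the plate and pushed the stud out to its stop. I handed in at about 12.7 s, still gripping and pressing.

**Button:** it bottomed out at about 26 N on the wrist, and the pictures after release show it up again.

**Seating:** over the last readings before hand-in, the wrist force was steady at about 8 N against the plate and 10 N against the stud. The gripper stayed still at (0.571, -0.143) m.

**Stud:** between the first and last side views its end moved by the amount expected for about 0.09 rad, against my initial lean estimate of 0.097 rad. The push force also jumped with almost no further movement, which fits the stop.

**Disagreements:**
- The square met the plate about 3 mm farther out than my first measurement from the top camera predicted.
- A rough picture fit gave the square's heading as 1.609 rad against about 1.598 rad for the plate. That is within the 0.025 rad allowed, and close-ups show the leg edge parallel to the plate.

The other bench items in the last side view (hammer, glue jar, offcut, pencil) look unmoved. The tape and bar clamp were not fully in that view, but the arm's route stayed clear of them. The hand-in gave no verdict.

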